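# Zero the balance and show the student which soil sample goes on it

### The job

Press the large key on the balance fully down and let it come up again, to zero it. Then show the student what to weigh: point at the smallest of the three soil dishes, then at the balance's weighing pan, each time from above, with the fingertips two or three centimetres over its middle, held still for about two seconds, without touching it. Do not press the small key, do not touch or move the dishes, the bottle or the cup of sticks, and do not bring the fingertips low over the other two dishes.

Things in the scene. Friction and masses are not known exactly. Their poses are not given: they have to be found in the camera images.
- balance: Laboratory balance, white box 280 (x) x 200 (y) x 55 mm high, fixed to the bench but at a different place and yaw each time. Origin at the centre of its underside; its own -x is the front, towards the robot. On its top: near the front edge a dark display with a key on each side, and behind them the round weighing pan.
- pan: The balance's weighing pan, a round metal disc 120 mm across and 8 mm thick on a short stem, fixed on top of the balance. Origin on top of the balance's box below the pan's centre, 25 mm below the pan's upper face.
- pan_center (a point): Centre of the upper face of the weighing pan, 80 mm above the bench; z up.
- tare_top (a point): Centre of the upper face of the large round key (zero key) on top of the balance, right of the display as the robot sees it: 32 mm across, upper face 77 mm above the bench when up, standing 10 mm proud of its fixed round collar, 48 mm across. Travels straight down.
- tare (a joint): Travel of the large key in m: 0 up, 0.006 fully pressed. Sprung: about 5 N to press it fully down, springs back up when let go.
- power_top (a point): Centre of the upper face of the small round key (power key, not to be pressed), left of the display: 16 mm across, 124 mm from the large key.
- power (a joint): Travel of the small key in m: 0 up, 0.006 fully pressed.
- dish_small: Smallest covered round dish of dark soil with a white wall, loose on the bench: 50 mm across, 15 mm high, flat on top (the clear lid lies flush). Origin at the centre of its underside. The three dishes change places.
- dish_medium: Medium dish of the same kind: 72 mm across, 15 mm high. Origin at the centre of its underside. To be left alone.
- dish_large: Largest dish of the same kind: 96 mm across, 15 mm high. Origin at the centre of its underside. To be left alone.
- bottle: White closed bottle, loose, 60 mm across, 150 mm high. Origin at the centre of its underside. To be left alone.
- tool_cup: Orange plastic cup with three wooden sticks standing fast in it, loose: cup 70 mm across at the rim and 100 mm high, sticks up to 175 mm high. Origin at the centre of its underside. To be left alone.
Not all that is in view belongs to the job. Leave any orange, pink or turquoise look-alike of the dish_small alone.

How it is judged:
On the way, in this order (a step that is already met when the one before it is completed fails the run):
1. the large key is pressed down (more than 4 mm of its 6 mm) (value of joint tare above 0.004 m), for 0.05 s.
2. the large key has come up again (value of joint tare below 0.0015 m), for 0.1 s.
3. pointing at the smallest dish: the tool point (TCP) within 20 mm of its middle sideways and 25 to 75 mm above its lid, for 1.5 s (horizontal distance between the grasp point and dish_small below 0.02 m and z of the grasp point in the frame of dish_small between 0.04 and 0.09 m), for 1.5 s.
4. pointing at the weighing pan: the tool point (TCP) within 25 mm of its middle sideways and 20 to 75 mm above it, for 1.5 s (horizontal distance between the grasp point and pan_center below 0.025 m and z of the grasp point in the frame of pan_center between 0.02 and 0.075 m), for 1.5 s.
At the end, for the whole second after the job is handed in: Both keys are up (less than 1.5 mm pressed), and the three dishes, the bottle and the cup stand upright and at rest within 8 mm of where they began (value of joint each of tare, power below 0.0015 m and distance of each of dish_small, dish_medium, dish_large, bottle, tool_cup from where it was at the start of the episode below 0.008 m and angle between each of dish_small, dish_medium, dish_large, bottle, tool_cup's own z axis and vertical below 0.1 rad and linear speed of each of dish_small, dish_medium, dish_large, bottle, tool_cup below 0.02 m/s); the robot touches nothing.
It fails at once if the small key is pressed (more than 2.5 mm) (value of joint power above 0.0025 m).
It fails at once if the robot touches the weighing pan (contact force between any of the fingers, the arm and pan above 0.3 N).
It fails at once if the robot touches a dish, the bottle or the cup (contact force between any of the fingers, the arm and dish_small above 0.3 N or contact force between any of the fingers, the arm and dish_medium above 0.3 N or contact force between any of the fingers, the arm and dish_large above 0.3 N or contact force between any of the fingers, the arm and bottle above 0.3 N or contact force between any of the fingers, the arm and tool_cup above 0.3 N).
It fails at once if a dish, the bottle or the cup is moved or lifted more than 10 mm (distance of any of dish_small, dish_medium, dish_large, bottle, tool_cup from where it was at the start of the episode above 0.01 m).
It fails at once if pointing at a wrong dish: the tool point (TCP) within 30 mm of the medium or large dish's middle sideways and lower than 80 mm above the bench ((horizontal distance between the grasp point and dish_medium below 0.03 m and height (world z) of the grasp point below 0.08 m) or (horizontal distance between the grasp point and dish_large below 0.03 m and height (world z) of the grasp point below 0.08 m)).
It also fails if it takes over 58 s, if anything falls off the work surface, if the arm or the gripper's body presses on something with over 40 N, if the wrist force passes 120 N, or if a joint passes its speed limit or range.

### The arm

A 7-joint arm with a two-finger parallel gripper is mounted at the origin on the work surface. World frame = base frame: x ahead of the robot, y to its left, z up, the work surface at z = 0. Lengths are in m, angles in rad, forces in N, time in s.
With the tool pointing down it reaches from about 0.425 to 1.025 m from the base axis. Payload 9.4 kg.
Tool frame: the origin (TCP) lies between the finger pads, 19 mm behind the fingertips; this is the grasp point; z points along the fingers, y is the line along which they close (so a half turn about z gives the same grasp; the last joint's range is limited). The gripper opens to 85 mm and grips with 20 to 120 N. Pads are 22 mm wide; open, the fingers measure 114 mm over their backs; the gripper's body (76 mm by 85 mm) begins 54 mm behind the grasp point. The pads swing forward as they close: fully open they stand 13 mm farther back than shut.
Start: joints at [1.244, 0.599, -0.003, 1.599, 0.002, 0.943, -0.08], TCP at [0.179, -0.702, 0.25] pointing down, gripper open.
Joint ranges: [-2.57, 2.57], [-0.35, 1.97], [-1.29, 1.29], [0.11, 2.56], [-1.05, 4.19], [0.11, 1.86], [-2.63, 2.63]. Speed limits (rad/s): [2.22, 2.22, 3.01, 3.01, 3.14, 3.14, 3.14].

### API

Orientations are given as a rotation vector (axis times angle).
In Python, from cell import observe, eyes, finish_job gives the robot as it stands.
- The arm moves only by the tool arm_command, never from a script. Its argument "motion" is a list that holds one entry, the list of rows, each a list of 4 numbers: the shift along the tool's x, y, z in mm, then the turn about the tool's z in degrees. A call has 1 to 8 rows; each row is the pose to reach, as a shift and turn from the pose commanded when the call began, along the tool's axes at that moment; what a row does not reach only later rows make up. A row lasts 1/12 s, in which the tool goes at most 41.7 mm and 7.16 degrees, less where a joint would pass 70% of its speed; a pose out of reach is approached as far as the arm can. A call with a gripper value outside its range is refused whole. "hand" is the opening, from -1 (shut) to 1 (fully open), so that 0 is half open, set as the call begins (left out, the last holds). The fingers move at their own pace and stop on an object; "newtons" is the grip in N (left out, the last holds). Time passes only in rows, so rows that repeat a pose let the fingers close. It gives the time, the measured TCP pose, the force, the opening and the grip force at its end, in the units of the state.
- observe(): the state, without advancing time (a new reading comes with each control period).
- eyes.grab_frame(name): name is "side" or "top"; returns a dict with "color" (400x640x3 uint8, red, green, blue), "K" (3x3 intrinsics, pixels), "distortion" ([k1, k2, p1, p2, k3] as OpenCV has them; the pictures are not rectified), "rvec" (rotation vector, rad) and "tvec" (3), from world to camera coordinates, as OpenCV has them. Camera axes: x right, y down, z forward; pixel columns grow to the right and rows downward; lengths in m; the calibration is good to about 2 mm. A picture is of the moment at which its call begins. There is no depth.
- finish_job(): hands the job in; it is judged then, once.
The state is a dict: "clock": time; "joint_pos": joint angles; "joint_velocities": joint speeds; "tau": joint torques, N m; "ee_pos": TCP position; "eef_rot": TCP orientation; "force": force on the tool from outside, world axes, zero at the start; "wrist_torque": the same for the moment, N m; "finger_gap": finger opening in m; "gripper_force": force on a finger pad.
Only numpy, scipy, OpenCV 4.12 (cv2) and the standard library are available. Lean on these libraries where they do the work, as an engineer would, in place of code of your own. Each camera call takes 0.05 s, during which the arm holds its last target. There are 200 camera calls.

## Working session

There is one attempt and no reset: what is moved stays moved. The work goes in short steps, Python scripts to look and compute and a tool call to move; the robot and the scene stay as the last step left them, time stands still between calls to the robot, and variables do not carry over. Pictures are saved under pics/ and viewed, at most 10 in all, crops included, and the job is handed in when it is done.

Besides the shell and the picture viewer there is one more tool, called after "Request:" as name(argument=value, ...) on one line, values as JSON. arm_command: Moves the arm, as the interface text tells. Its arguments: {"type":"object","properties":{"motion":{"type":"array","items":{"type":"array","items":{"type":"array","items":{"type":"number"}}}},"hand":{"type":"number"},"newtons":{"type":"number"}},"required":["motion"]}

```bash
mkdir -p pics; python3 - <<'E'
from cell import observe, eyes
import cv2,pickle
s=observe(); print({k:s[k] for k in("clock","ee_pos","eef_rot","finger_gap","force")})
for n in("top","side"):
    f=eyes.grab_frame(n); pickle.dump(f,open(n+".pkl","wb")); cv2.imwrite(f"pics/{n}1.png",f["color"][:,:,::-1])
    R=cv2.Rodrigues(f["rvec"])[0]; print(n,-R.T@f["tvec"].reshape(3))
E
```

```text
{'clock': 0.0, 'ee_pos': array([ 0.17910614, -0.70207594,  0.24912819]), 'eef_rot': array([-3.11561836e+00, -3.91323960e-01,  5.07488834e-04]), 'finger_gap': 0.08527987108084209, 'force': array([-0.48348491, -0.41080688,  0.72807742])}
top [ 0.42630294 -0.03014222  1.05617795]
side [ 0.22769298 -0.45977574  0.78992865]
```

View pics/top1.png

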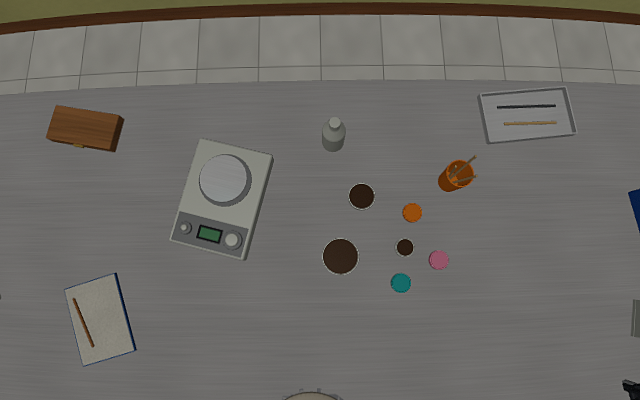

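View pics/side1.png

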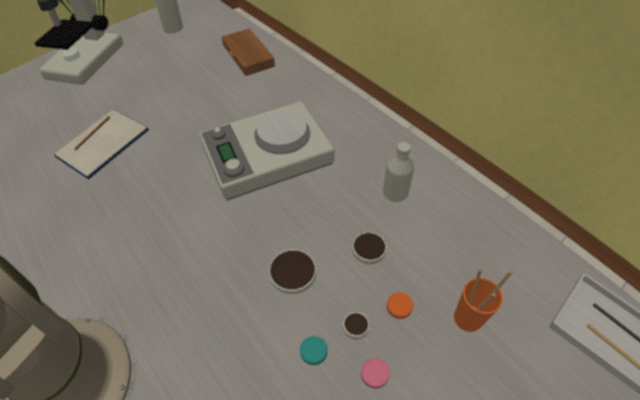

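The top view shows the large key at (232,240), the small key at (185,228), the pan at (223,179) and the smallest dark dish at (405,247). In the side view the large key is at (233,166), the pan at (282,129) and the small dish at (356,324).

```bash
cat > h.py <<'E'
import cv2,pickle,numpy as np
def ray(f,uv,z):
    R=cv2.Rodrigues(np.array(f["rvec"]))[0]; c=-R.T@np.array(f["tvec"]).reshape(3)
    n=cv2.undistortPoints(np.array([[uv]],float),np.array(f["K"]),np.array(f["distortion"]))[0,0]
    d=R.T@np.array([n[0],n[1],1]); return (c+d*(z-c[2])/d[2]).round(4)
E
python3 - <<'E'
from h import *
P={"top":dict(tare=(232,240,.077),power=(185,228,.074),pan=(223.5,179,.08),small=(404.5,247,.015),med=(361.5,196,.015),large=(340.5,256,.015),bottle=(335,124,.15),cup=(460,168,.1)),
"side":dict(tare=(233,166,.077),power=(218,132,.074),pan=(282,128,.08),small=(356,324,.015),med=(370,246,.015),large=(293,269,.015),bottle=(404,148,.15),cup=(482,292,.1))}
fs={n:pickle.load(open(n+".pkl","rb")) for n in P}
for k in P["top"]: print(k,*[ray(fs[n],P[n][k][:2],P[n][k][2]) for n in P])
crops=[]
for n,(u,v) in (("top",(160,130)),("side",(195,95))):
    crops.append(cv2.resize(fs[n]["color"][v:v+135,u:u+125,::-1],None,fx=3.2,fy=3.2,interpolation=cv2.INTER_CUBIC))
cv2.imwrite("pics/crop1.png",np.hstack(crops))
E
```

```text
tare [0.4994 0.1796 0.077 ] [0.4965 0.175  0.077 ]
power [0.5308 0.298  0.074 ] [0.5302 0.2957 0.074 ]
pan [0.651  0.2026 0.08  ] [0.6511 0.1998 0.08  ]
small [ 0.478  -0.2523  0.015 ] [ 0.4765 -0.252   0.015 ]
med [ 0.6135 -0.1455  0.015 ] [ 0.6137 -0.1455  0.015 ]
large [ 0.4584 -0.0864  0.015 ] [ 0.4589 -0.0854  0.015 ]
bottle [ 0.7625 -0.0744  0.15  ] [ 0.763  -0.0757  0.15  ]
cup [ 0.6642 -0.3822  0.1   ] [ 0.654  -0.3754  0.1   ]
```

View pics/crop1.png

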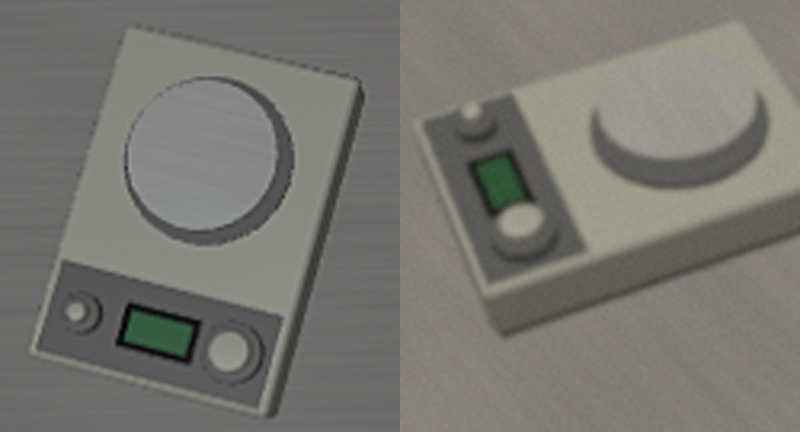

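Everything is located. I'll move round at z 0.25, staying outside the inner reach limit, with the hand shut.

Request:
arm_command(motion=[[[30,-23,0,0],[60,-46,0,0],[90,-68,0,0],[120,-91,0,0],[150,-114,0,0],[180,-137,0,0],[210,-159,0,0],[240,-182,0,0]]], hand=-1, newtons=20)

```text
clock: 0.77
ee_pos: [0.3675, -0.4653, 0.2498]
eef_rot: [-3.117, -0.391, 0.0]
force: [1.2, 0.1, -0.4]
finger_gap: 0.0003
gripper_force: 0.0
```

Request:
arm_command(motion=[[[34,-25,0,0],[68,-50,0,0],[68,-50,0,0]]])

```text
clock: 1.02
ee_pos: [0.4264, -0.3939, 0.2498]
eef_rot: [-3.112, -0.407, -0.005]
force: [1.4, 0.3, 0.1]
finger_gap: -0.0
gripper_force: 0.0
```

```bash
cat >> h.py <<'E'
from scipy.spatial.transform import Rotation
def to(s,target):
    return (1000*Rotation.from_rotvec(s["eef_rot"]).inv().apply(np.array(target)-s["ee_pos"])).round(1)
E
python3 - <<'E'
from h import *
from cell import observe
s=observe(); print(s["clock"],s["ee_pos"],s["eef_rot"],s["force"],s["finger_gap"])
f=pickle.load(open("top.pkl","rb")); g=pickle.load(open("side.pkl","rb"))
print(ray(f,(231.3,239.7),.077),ray(g,(232.8,163.4),.077),ray(f,(222.8,178.1),.08),ray(g,(281.6,128.4),.08))
print(to(s,(.5,.18,.2)))
E
```

```text
1.0167 [ 0.42644054 -0.39390646  0.24977011] [-3.11173485 -0.40726624 -0.00457158] [1.35101624 0.29462205 0.14458736] -2.484589586211777e-05
[0.5001 0.1814 0.077 ] [0.5004 0.182  0.077 ] [0.6533 0.2044 0.08  ] [0.6495 0.1993 0.08  ]
[ 218.6 -535.5   52.1]
```

Request:
arm_command(motion=[[[14,-34,0,0],[28,-68,0,0],[42,-102,0,0],[55,-136,0,0],[69,-170,0,0],[83,-204,0,0],[97,-238,0,0],[111,-272,0,0]]])

```text
clock: 1.68
ee_pos: [0.4604, -0.109, 0.2499]
eef_rot: [3.117, 0.391, -0.0]
force: [0.6, -0.9, -0.6]
finger_gap: 0.0001
gripper_force: 0.0
```

Request:
arm_command(motion=[[[14,-34,0,0],[28,-68,0,0],[42,-102,0,0],[55,-136,0,0],[69,-170,0,0],[83,-204,0,0],[97,-238,0,0],[108,-264,0,0]]])

```text
clock: 2.35
ee_pos: [0.5, 0.1751, 0.2499]
eef_rot: [-3.116, -0.394, -0.0]
force: [0.7, -0.1, 0.1]
finger_gap: -0.0
gripper_force: 0.0
```

Request:
arm_command(motion=[[[0,0,20,0],[0,0,40,0],[0,0,60,0],[0,0,80,0],[0,0,90,0],[0,0,90,0],[0,0,90,0],[0,0,90,0]]])

```text
clock: 3.02
ee_pos: [0.5005, 0.172, 0.1608]
eef_rot: [-3.117, -0.391, -0.001]
force: [0.2, 1.0, -0.1]
finger_gap: -0.0
gripper_force: 0.0
```

```bash
python3 - <<'E'
from h import *
from cell import observe,eyes
s=observe(); print(s["clock"],s["ee_pos"],s["eef_rot"],s["force"],to(s,(.5,.1815,.12)))
c=[]
for n,(u,v) in (("top",(160,130)),("side",(180,75))):
    f=eyes.grab_frame(n); c.append(cv2.resize(f["color"][v:v+135,u:u+125,::-1],None,fx=3.2,fy=3.2,interpolation=cv2.INTER_CUBIC))
cv2.imwrite("pics/crop2.png",np.hstack(c))
E
```

```text
3.0167 [0.50046354 0.17203372 0.1607574 ] [-3.11687911e+00 -3.91107770e-01 -1.46347098e-03] [ 0.21475056  0.96022229 -0.07390511] [ 1.9 -9.3 40.8]
```

View pics/crop2.png

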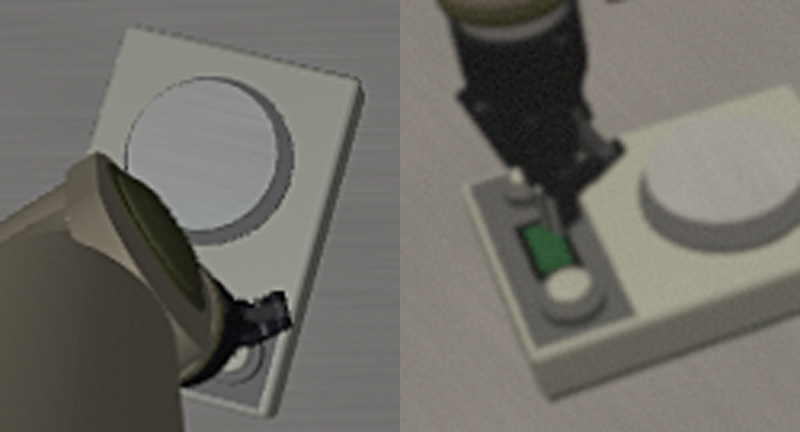

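The hand is above the key, and the power key (crop side 518,183) is well clear. I'll correct the sideways error and come down.

Request:
arm_command(motion=[[[1,-5,15,0],[2,-9,30,0],[2,-9,45,0],[2,-9,54,0],[2,-9,58,0],[2,-9,58,0],[2,-9,58,0],[2,-9,58,0]]])

```text
clock: 3.78
ee_pos: [0.5001, 0.1812, 0.1027]
eef_rot: [-3.117, -0.391, -0.002]
force: [-0.8, 0.2, 0.0]
finger_gap: -0.0004
gripper_force: 0.0
```

```bash
python3 - <<'E'
from h import *
from cell import observe,eyes
s=observe(); print(s["clock"],s["ee_pos"],s["eef_rot"],s["force"],to(s,(.5,.1815,.12)))
c=[]
for n,(u,v) in (("top",(160,130)),("side",(180,75))):
    f=eyes.grab_frame(n); c.append(cv2.resize(f["color"][v:v+135,u:u+125,::-1],None,fx=3.2,fy=3.2,interpolation=cv2.INTER_CUBIC))
cv2.imwrite("pics/crop3.png",np.hstack(c))
E
```

```text
3.7833 [0.50011785 0.18116494 0.10270649] [-3.11691752e+00 -3.90875131e-01 -1.61333900e-03] [-0.79570767  0.24480196  0.03587251] [ -0.   -0.4 -17.3]
```

View pics/crop3.png

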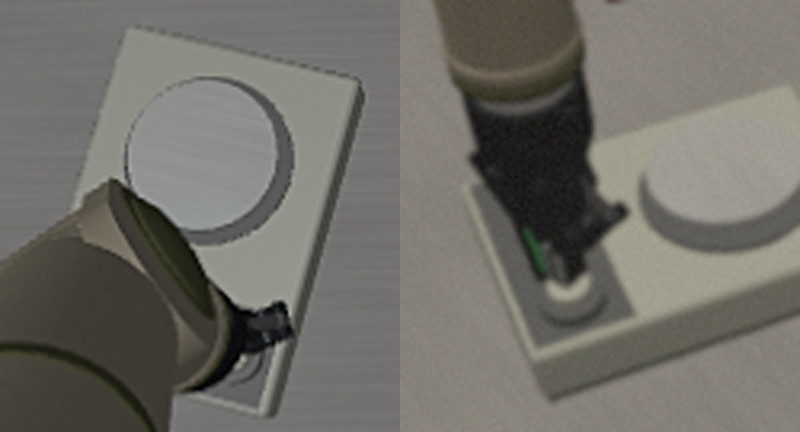

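The tips are just above the key's middle (crop side 566,284), so I'll press.

Request:
arm_command(motion=[[[0,0,4,0],[0,0,8,0],[0,0,10,0],[0,0,12,0],[0,0,13,0],[0,0,13,0]]])

```text
clock: 4.38
ee_pos: [0.5001, 0.1813, 0.0896]
eef_rot: [-3.117, -0.391, -0.002]
force: [-0.4, -1.1, 14.2]
finger_gap: -0.0001
gripper_force: 6.7
```

The force is 14 N, so the key is on its stop. I'll lift, then go back over to the small dish.

Request:
arm_command(motion=[[[0,0,0,0],[0,0,0,0],[0,0,-15,0],[0,0,-45,0],[0,0,-80,0],[0,0,-110,0],[0,0,-110,0],[0,0,-110,0]]])

```text
clock: 5.05
ee_pos: [0.5002, 0.1814, 0.2003]
eef_rot: [-3.116, -0.391, -0.004]
force: [1.0, 0.2, -0.1]
finger_gap: -0.0001
gripper_force: 0.0
```

```bash
python3 - <<'E'
from h import *
from cell import observe
s=observe(); print(s["clock"],s["ee_pos"],s["force"],to(s,(.477,-.252,.2)))
E
```

```text
5.05 [0.50022646 0.18136391 0.2002532 ] [ 1.00845102  0.21990594 -0.07996829] [-1.296e+02  4.142e+02 -3.000e-01]
```

Request:
arm_command(motion=[[[-11,34,0,0],[-22,69,0,0],[-32,103,0,0],[-43,138,0,0],[-54,172,0,0],[-65,207,0,0],[-76,241,0,0],[-86,276,0,0]]])

```text
clock: 5.72
ee_pos: [0.4831, -0.109, 0.1974]
eef_rot: [-3.116, -0.392, 0.005]
force: [1.3, -0.5, -0.3]
finger_gap: -0.0
gripper_force: 0.0
```

Request:
arm_command(motion=[[[-11,34,0,0],[-22,69,0,0],[-32,103,0,0],[-44,138,0,0],[-44,138,0,0],[-44,138,0,0],[-44,138,0,0]]])

```text
clock: 6.3
ee_pos: [0.4754, -0.2515, 0.1976]
eef_rot: [-3.116, -0.391, 0.003]
force: [-0.1, 1.3, 0.4]
finger_gap: 0.0001
gripper_force: 0.0
```

Request:
arm_command(motion=[[[0,0,25,0],[0,0,50,0],[0,0,75,0],[0,0,90,0],[0,0,100,0],[0,0,100,0],[0,0,100,0]]])

```text
clock: 6.88
ee_pos: [0.4762, -0.251, 0.0987]
eef_rot: [-3.116, -0.394, 0.002]
force: [0.4, -0.4, -0.0]
finger_gap: 0.0002
gripper_force: 0.0
```

```bash
python3 - <<'E'
from h import *
from cell import observe,eyes
s=observe(); print(s["clock"],s["ee_pos"],s["force"],to(s,(.477,-.252,.062)))
c=[]
for n,(u,v) in (("top",(330,180)),("side",(295,245))):
    f=eyes.grab_frame(n); c.append(cv2.resize(f["color"][v:v+135,u:u+125,::-1],None,fx=3.2,fy=3.2,interpolation=cv2.INTER_CUBIC))
cv2.imwrite("pics/crop4.png",np.hstack(c))
E
```

```text
6.8833 [ 0.47621011 -0.25100136  0.09871191] [ 0.4401498  -0.3999512  -0.01096585] [ 0.5  1.2 36.7]
```

View pics/crop4.png

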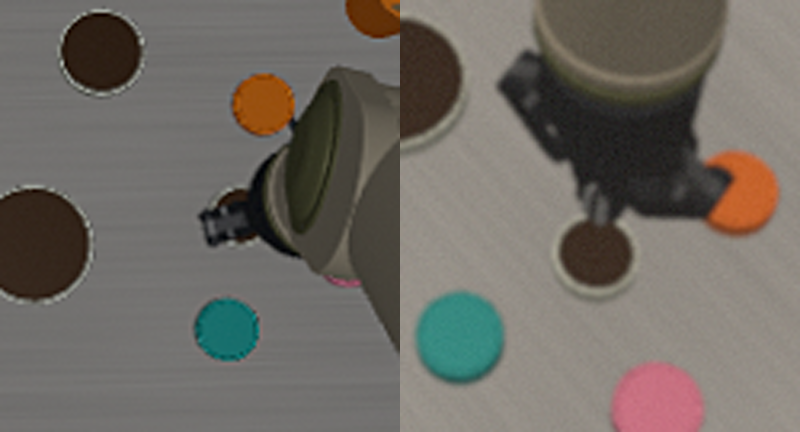

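The closed fingertips (crop side 600,215) are in line with the middle of the small dish (597,255). I'll lower the last bit and hold about 2 s.

Request:
arm_command(motion=[[[0,1,12,0],[0,1,24,0],[0,1,32,0],[0,1,36,0],[0,1,36,0],[0,1,36,0],[0,1,36,0],[0,1,36,0]]])

```text
clock: 7.65
ee_pos: [0.4765, -0.2532, 0.0635]
eef_rot: [3.117, 0.391, 0.001]
force: [0.2, 0.4, -0.2]
finger_gap: 0.0002
gripper_force: 0.0
```

Request:
arm_command(motion=[[[0,0,0,0],[0,0,0,0],[0,0,0,0],[0,0,0,0],[0,0,0,0],[0,0,0,0],[0,0,0,0],[0,0,0,0]]])

```text
clock: 8.32
ee_pos: [0.4763, -0.2531, 0.0629]
eef_rot: [-3.117, -0.391, 0.0]
force: [0.5, -0.7, -0.3]
finger_gap: 0.0001
gripper_force: 0.0
```

Request:
arm_command(motion=[[[0,0,0,0],[0,0,0,0],[0,0,0,0],[0,0,0,0],[0,0,0,0],[0,0,0,0],[0,0,0,0],[0,0,0,0]]])

```text
clock: 8.98
ee_pos: [0.4763, -0.2531, 0.063]
eef_rot: [3.117, 0.391, -0.0]
force: [-0.4, -0.5, -0.0]
finger_gap: 0.0003
gripper_force: 0.0
```

Request:
arm_command(motion=[[[0,0,0,0],[0,0,0,0],[0,0,0,0],[0,0,0,0],[0,0,0,0],[0,0,0,0],[0,0,0,0],[0,0,0,0]]])

```text
clock: 9.65
ee_pos: [0.4763, -0.2531, 0.0629]
eef_rot: [3.117, 0.391, -0.0]
force: [0.3, 0.5, 0.4]
finger_gap: -0.0
gripper_force: 0.0
```

Request:
arm_command(motion=[[[0,0,-15,0],[0,0,-45,0],[0,0,-80,0],[0,0,-115,0],[0,0,-140,0],[0,0,-140,0],[0,0,-140,0]]])

```text
clock: 10.23
ee_pos: [0.4769, -0.2535, 0.2044]
eef_rot: [3.115, 0.391, 0.004]
force: [-0.5, 1.1, 0.1]
finger_gap: 0.0005
gripper_force: 0.0
```

```bash
python3 - <<'E'
from h import *
from cell import observe
s=observe(); print(s["clock"],s["ee_pos"],s["force"],to(s,(.651,.202,.2)))
E
```

```text
10.2333 [ 0.47686298 -0.25345829  0.20441001] [-0.53506695  1.14994835  0.05793217] [ 281.2 -398.4    4.3]
```

Request:
arm_command(motion=[[[20,-28,0,0],[40,-57,0,0],[60,-85,0,0],[80,-113,0,0],[100,-142,0,0],[120,-170,0,0],[140,-199,0,0],[160,-227,0,0]]])

```text
clock: 10.9
ee_pos: [0.5748, 0.0082, 0.2012]
eef_rot: [-3.117, -0.392, 0.004]
force: [1.0, 0.3, 0.3]
finger_gap: -0.0
gripper_force: 0.0
```

Request:
arm_command(motion=[[[20,-28,0,0],[40,-57,0,0],[60,-85,0,0],[80,-113,0,0],[100,-142,0,0],[121,-171,0,0],[121,-171,0,0],[121,-171,0,0]]])

```text
clock: 11.57
ee_pos: [0.6494, 0.2047, 0.2005]
eef_rot: [-3.116, -0.398, 0.004]
force: [-0.4, -0.3, -0.5]
finger_gap: -0.0004
gripper_force: 0.0
```

```bash
python3 - <<'E'
from h import *
from cell import observe,eyes
s=observe(); print(s["clock"],s["ee_pos"],s["force"],to(s,(.651,.202,.125)))
c=[]
for n,(u,v) in (("top",(160,130)),("side",(200,45))):
    f=eyes.grab_frame(n); c.append(cv2.resize(f["color"][v:v+135,u:u+125,::-1],None,fx=3.2,fy=3.2,interpolation=cv2.INTER_CUBIC))
cv2.imwrite("pics/crop5.png",np.hstack(c))
E
```

```text
11.5667 [0.64935174 0.2047408  0.20046206] [-0.3634336  -0.31031727 -0.54068001] [ 1.1  3.1 75.5]
```

View pics/crop5.png

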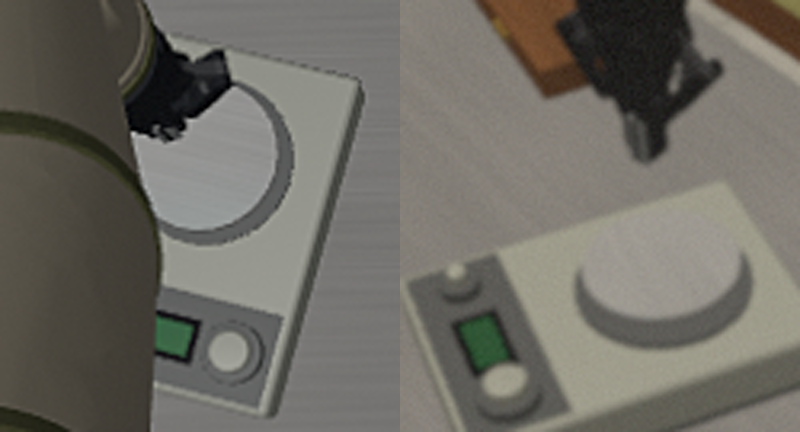

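The large key is up (crop side 505,380) and the tips are high above the pan (662,265). I'll go down to about 26 mm over it and hold.

Request:
arm_command(motion=[[[1,2,20,0],[1,2,40,0],[1,2,58,0],[1,2,68,0],[1,2,74,0],[1,2,74,0],[1,2,74,0],[1,2,74,0]]])

```text
clock: 12.33
ee_pos: [0.6522, 0.2002, 0.1299]
eef_rot: [-3.117, -0.391, -0.002]
force: [-0.7, 0.5, -0.6]
finger_gap: 0.0001
gripper_force: 0.0
```

Request:
arm_command(motion=[[[0,0,0,0],[0,0,0,0],[0,0,0,0],[0,0,0,0],[0,0,0,0],[0,0,0,0],[0,0,0,0],[0,0,0,0]]])

```text
clock: 13.0
ee_pos: [0.6517, 0.2003, 0.1289]
eef_rot: [3.117, 0.391, -0.0]
force: [-0.0, 0.3, -0.8]
finger_gap: 0.0001
gripper_force: 0.0
```

Request:
arm_command(motion=[[[0,0,0,0],[0,0,0,0],[0,0,0,0],[0,0,0,0],[0,0,0,0],[0,0,0,0],[0,0,0,0],[0,0,0,0]]])

```text
clock: 13.67
ee_pos: [0.6517, 0.2004, 0.129]
eef_rot: [-3.117, -0.391, -0.0]
force: [-0.1, 0.0, -0.4]
finger_gap: 0.0004
gripper_force: 0.0
```

Request:
arm_command(motion=[[[0,0,0,0],[0,0,0,0],[0,0,0,0],[0,0,0,0],[0,0,0,0],[0,0,0,0],[0,0,0,0],[0,0,0,0]]])

```text
clock: 14.33
ee_pos: [0.6517, 0.2004, 0.129]
eef_rot: [-3.117, -0.391, 0.0]
force: [-0.4, 0.1, 0.0]
finger_gap: -0.0002
gripper_force: 0.0
```

Request:
arm_command(motion=[[[0,0,-15,0],[0,0,-45,0],[0,0,-80,0],[0,0,-110,0],[0,0,-120,0],[0,0,-120,0],[0,0,-120,0],[0,0,-120,0]]])

```text
clock: 15.0
ee_pos: [0.6509, 0.2001, 0.2475]
eef_rot: [3.117, 0.392, -0.003]
force: [-0.2, 0.4, 0.1]
finger_gap: 0.0001
gripper_force: 0.0
```

```bash
python3 - <<'E'
from cell import observe,eyes
import cv2,numpy as np
s=observe(); print(s["clock"],s["ee_pos"],s["force"])
f=eyes.grab_frame("side"); cv2.imwrite("pics/side2.png",f["color"][:,:,::-1])
E
```

```text
15.0 [0.65092563 0.20006663 0.24745126] [-0.20496306  0.39403429  0.05129692]
```

View pics/side2.png

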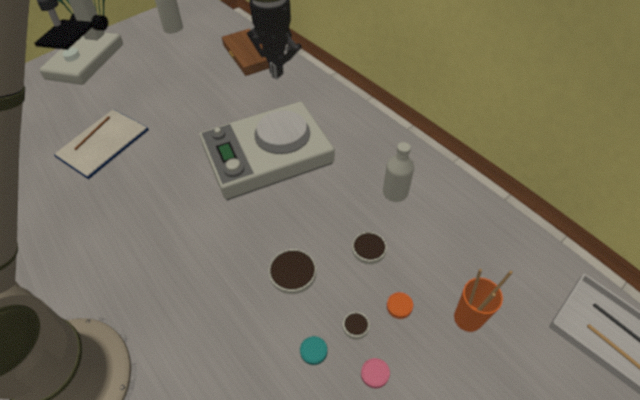

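Nothing has moved: the small dish is still at (356,324), the bottle and cup are as before, both keys are up and the hand is clear. I'll hand in.

```bash
python3 -c "
from cell import finish_job
print(finish_job())"
```

```text
the job is handed in; nothing more can be done
None
```

I pressed the large key to its stop and let it up, then pointed for about two seconds each at the smallest dish and the weighing pan; nothing else was touched or moved, and the job is handed in at 15 s (no verdict was returned).

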